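Fit the sprung roller into the vessel-turning cradle

ROBOT

A 6-joint arm with a two-finger parallel gripper is mounted at the origin on the work surface. World frame = base frame: x ahead of the robot, y to its left, z up, the work surface at z = 0. Lengths are in m, angles in rad, forces in N, time in s.
With the tool pointing down it reaches from about 0.375 to 0.9 m from the base axis. Payload 3.1 kg.
Tool frame: the origin (TCP) lies midway between the tips of the shut fingers; the grasp point (between the pads) lies 19 mm behind it; x points along the fingers, z is the direction in which the jaws open and shut, and the axes are right-handed (so a half turn about x gives the same grasp; the last joint's range is limited). The gripper opens to 85 mm and grips with 20 to 120 N. Pads are 22 mm wide; open, the fingers measure 114 mm over their backs; the gripper's body (76 mm by 85 mm) begins 54 mm behind the grasp point. The pads swing forward as they close: fully open they stand 13 mm farther back than shut.
Start: joints at [-1.377, 0.527, 1.433, -0, 1.181, -0.178], TCP at [0.227, -0.582, 0.231] pointing down, gripper open.
Joint ranges: [-3.08, 3.08], [-0.75, 2.2], [0.22, 2.44], [-1.43, 4.57], [0, 2.65], [-2.85, 2.85]. Speed limits (rad/s): [2.79, 2.79, 3.14, 3.14, 3.14, 3.14].

INTERFACE

Orientations are given as a unit quaternion [x, y, z, w].
In Python, from station import status, snapshot, camera_params, ticket gives the robot as it stands.
- The arm moves only by the tool arm_command, never from a script. Its argument "series" is a list that holds one entry, the list of rows, each a list of 4 numbers: the shift along the tool's x, y, z in mm, then the turn about the tool's x in rad. A call has 1 to 10 rows; each row shifts and turns the commanded pose from where the row before left it, along the tool's axes as they then stand; what a row does not reach is not made up. A row lasts 1/10 s, in which the tool goes at most 50 mm and 8.59 degrees, less where a joint would pass 70% of its speed; a pose out of reach is approached as far as the arm can. A call is refused whole if a number of a shift passes 50 or a number of a turn 0.15, either way. A call with a gripper value outside its range is refused whole. "jaw" is the opening in per cent of the stroke, from 0 (shut) to 100 (fully open), set as the call begins (left out, the last holds). The fingers move at their own pace and stop on an object; "force" is the grip in N (left out, the last holds). Time passes only in rows, so rows that do not move let the fingers close. It gives the time, the measured TCP pose, the force and the opening at its end, in the units of the state.
- status.sense(): the state, without advancing time (a new reading comes with each control period).
- snapshot(name): name is "side" or "top"; returns the picture (400x640x3 uint8, red, green, blue); there is no depth.
- camera_params(name): a dict with "fovy" (degrees; the focal length in pixels is half the picture's height over the tangent of half this angle, whatever the lens; pixels are square), "cx", "cy" (the principal point, pixels), "k1" (the pictures are not rectified: a ray, as slopes to the right and down, at radius r is drawn at 1 + k1 r^2 times it, then the intrinsics apply), "extrinsics" (4x4, takes a point from camera to world coordinates). Camera axes: x right, y down, z forward; pixel columns grow to the right and rows downward; lengths in m; the calibration is good to about 2 mm. A picture is of the moment at which its call begins. camera_params takes no time and is no camera call.
- ticket.sign_off(): hands the job in, once; it reports no verdict.
The state is a dict: "t": time; "q": joint angles; "qd": joint speeds; "tau": joint torques, N m; "tcp_pos": TCP position; "tool_rot": TCP orientation; "force": force on the tool from outside, world axes, zero at the start; "ft_torque": the same for the moment, N m; "finger_gap": opening from 0.0 (shut) to 1.0 (fully open).
Only numpy, scipy, OpenCV 4.12 (cv2) and the standard library are available. Lean on these libraries where they do the work, as an engineer would, in place of code of your own. Each camera call takes 0.05 s, during which the arm holds its last target. There are 200 camera calls.

TASK

Take the loose blue roller off its wooden rest and fit it into the empty place of the green turning cradle, brass plunger end to the tall brass block: squeeze the plunger in against that block, bring the roller down between the two blocks until both ends are at their recesses, and let it spring home so that the steel pin and the plunger are both fully in. Do it by feel and without forcing it, leave it there released and still, and leave everything else on the bench where it is.

Things in the scene. Friction and masses are not known exactly. Their poses are not given: they have to be found in the camera images.
- roller_center (a point): centre of the loose roller (about 0.26 kg): blue rubbery barrel, 32 mm across, 90 mm long, to be gripped across its middle. Its y axis is the roller's axis, towards the plunger. At the start it lies level, 50 mm above the table, in a wooden rest (base 72 x 110 x 8 mm) with V supports under the barrel 38 mm either side of the middle
- pin_tip (a point): blunt end of the roller's fixed steel pin, 10 mm across with a 1.5 mm bevel, which stands 20 mm out of the barrel at -y; this end is 65 mm from the roller's centre
- plunger_tip (a point): round end of the roller's brass plunger, 10 mm across, which stands 27 mm out of the barrel at +y; 72 mm from the roller's centre when free; moves with the plunger
- plunger (a joint): how far the plunger is pushed into the roller, m: 0 free, 0.018 at its solid stop. The spring pushes with 2.4 N at 0 and 0.6 N more for each mm. The pin and plunger are greased. Fitted, it stays pressed in by about 3 mm
- cradle: green turning cradle, fixed. Origin on the table under the middle of the empty place, where the fitted roller's centre comes (x = y = 0); z up; y is the roller's line, towards the tall brass block. Base 12 mm thick, x -155 to 45, y -106 to 105 mm; a roller is already fitted at x = -115 mm. More than 25 N of push on the cradle is forcing
- steel_block (a point): inner face of the dark steel bearing block at y = -59 mm of the cradle, 95 mm up (fixed to the cradle: does not show the true seat height). Block 44 mm wide, top 12 mm above the seat height. Its blind recess for the pin is 6 mm deep, 15 mm wide, from 7.5 mm below to 7 mm above the seat height
- brass_block (a point): inner face of the brass block at y = 58 mm of the cradle, 95 mm up (not the true seat height). In it an upright groove, 15 mm wide, back at y = 65 mm, open at the top 46 mm above the seat, floor 6.5 mm below it. From 7 mm above the seat down the back lies at y = 69 mm: a plunger pressed on the back and slid down springs out 4 mm there
- seat_mid (a point): middle of the empty place at 95 mm above the table. Both blocks are clamped together at a seat height anywhere from 83 to 107 mm: it is not measured, find it by feel. From steel face to groove back are 124 mm: the roller, 137 mm over its ends, passes with the plunger pressed in by 13 to 18 mm
- cup: bystander, to be left alone: copper cup, 75 mm tall; origin at its underside
- bowl: bystander, to be left alone: copper bowl, 120 mm wide, 50 mm tall; origin at its underside
- hammer: bystander, to be left alone: steel hammer, 240 mm long; origin at its underside
- wrench: bystander, to be left alone: wrench, 150 mm long; origin at its underside
- polish: bystander, to be left alone: jar of polish, 85 mm tall; origin at its underside
- bush: bystander, to be left alone: small brass bush, 32 mm wide, 20 mm tall; origin at its underside
- knob_blank: bystander, to be left alone: copper knob, 36 mm tall; origin at its underside
- mallet: bystander, to be left alone: wooden mallet, 200 mm long, 52 mm high; origin at its underside
There are look-alikes about, which are no part of the job. Of the things that look like the part that bears roller_center, the largest one is meant.

How it is judged:
By the outcome, as a careful person would: the job done as asked, in the order asked, and still so for the second after the job is handed in, with the robot touching nothing.
It also fails if it takes over 72 s, if anything falls off the work surface, if the arm or the gripper's body presses on something with over 40 N, if the wrist force passes 120 N, or if a joint passes its speed limit or range.

## Working session

There is one attempt and no reset: what is moved stays moved. The work goes in short steps, Python scripts to look and compute and a tool call to move; the robot and the scene stay as the last step left them, time stands still between calls to the robot, and variables do not carry over. Pictures are saved under pics/ and viewed, about 8 in all and at most 12, crops included, and the job is handed in when it is done.

Besides the shell and the picture viewer there is one more tool, called after "Request:" as name(argument=value, ...) on one line, values as JSON. arm_command: Moves the arm, as the interface text tells. Its arguments: {"type":"object","properties":{"series":{"type":"array"},"jaw":{"type":"number"},"force":{"type":"number"}},"required":["series"]}

```bash
ls; mkdir -p pics; python3 - <<'E'
from station import status, snapshot, camera_params
import cv2, json
for n in ("top","side"):
    im=snapshot(n); cv2.imwrite(f"pics/{n}0.png",im[:,:,::-1])
    p=camera_params(n); print(n,{k:(v if not hasattr(v,'tolist') else v.tolist()) for k,v in p.items()})
print(status.sense())
E
```

```text
pics
top {'fovy': 57.8707285087652, 'cx': 327.7011784965094, 'cy': 196.98631565296955, 'k1': -0.002084405928692274, 'extrinsics': [[-0.01001188425952422, -0.9941289853404682, 0.10773728546564147, 0.498507907462989], [-0.9999488694894321, 0.009800432358231666, -0.002491973595057262, -0.0015226644786079163], [0.0014214712028840248, -0.10775672615443992, -0.9941762758123414, 1.060719620006353], [0.0, 0.0, 0.0, 1.0]]}
side {'fovy': 50.58645512478598, 'cx': 318.5440880021752, 'cy': 197.7979734885129, 'k1': 0.00867731801614481, 'extrinsics': [[0.9019252379252978, -0.3192281118777921, 0.29090252281534945, 0.26390772015779784], [-0.4315148563354375, -0.6942145035489724, 0.5760739117717973, -0.6545868384865852], [0.018049763300436752, -0.6451043602776172, -0.7638812541197779, 0.9447402509857598], [0.0, 0.0, 0.0, 1.0]]}
{'t': 0.1, 'q': array([-1.37746410e+00,  5.28386394e-01,  1.43376792e+00,  1.38649549e-05,
        1.18139121e+00, -1.78492606e-01]), 'qd': array([ 0.00105725, -0.00132815, -0.00385159, -0.00062622, -0.00098518,
        0.00038828]), 'tau': array([-4.15211734e-04, -4.43305242e+01, -1.78586143e+01, -1.97333575e-04,
        3.89151683e-03,  1.22985645e-05]), 'tcp_pos': array([ 0.22698369, -0.58164263,  0.23042535]), 'tool_rot': array([ 0.39945151,  0.58429297, -0.39847589,  0.58331568]), 'force': array([-0.94771978,  0.14624591, -0.8246465 ]), 'ft_torque': array([-0.02700951,  0.02793285, -0.03332223]), 'finger_gap': 0.9998517705348727}
```

View pics/top0.png

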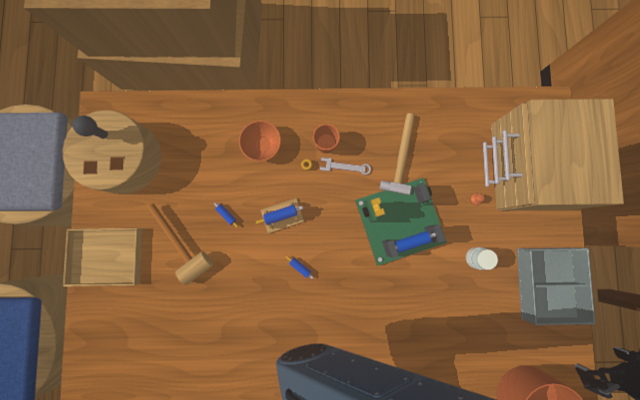

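View pics/side0.png

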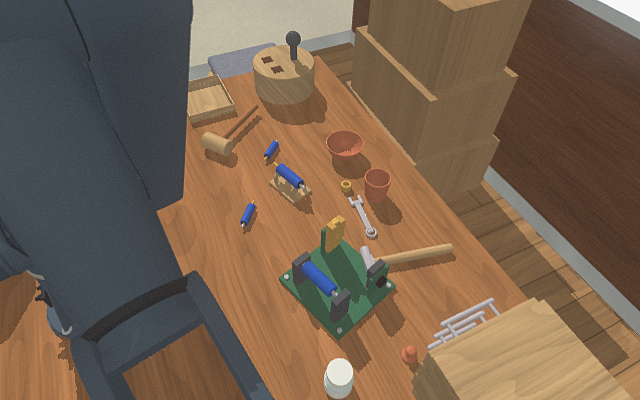

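Top shows the roller at (282,214), the brass plunger end on the left at (260,221), and the cradle centred near (400,222). Its brass block is at (377,208) and the steel block at (423,191). Side shows the roller at (290,176), brass block (334,232) and steel block (377,274). Next, enlarged crops.

```bash
python3 - <<'E'
import cv2
a=cv2.imread("pics/top0.png")[160:280,240:460]
cv2.imwrite("pics/topc.png",cv2.resize(a,None,fx=3.6,fy=3.6,interpolation=cv2.INTER_CUBIC))
b=cv2.imread("pics/side0.png")[155:345,255:405]
b=cv2.resize(b,None,fx=4,fy=4,interpolation=cv2.INTER_CUBIC)
import numpy as np
cv2.imwrite("pics/sidec.png",cv2.resize(b,(474,600)))
E
```

```text
(no output)
```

View pics/topc.png

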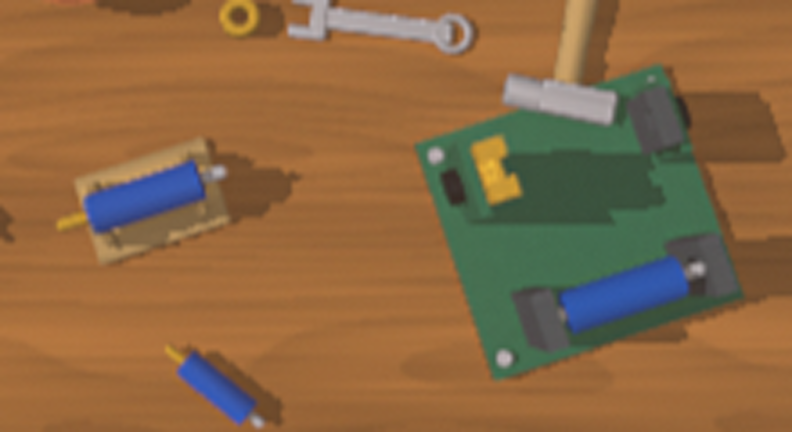

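View pics/sidec.png

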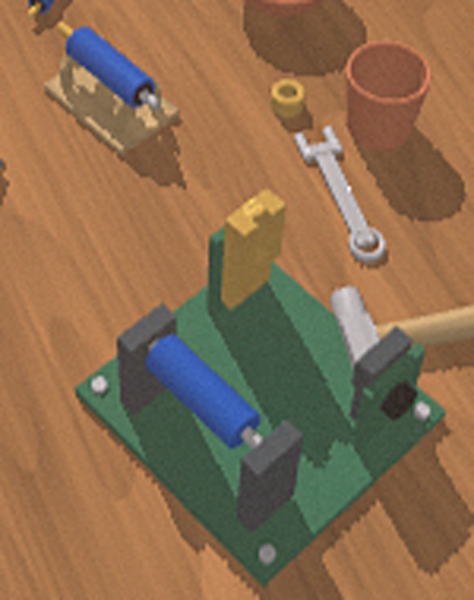

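Crops show the base corners in top-crop pixels at about (417,145), (662,66), (743,296) and (495,380). The brass groove opens towards the steel block, and the roller's plunger already points to the brass side. Now I'll measure.

```bash
cat > h.py <<'E'
import numpy as np, cv2
from station import camera_params
from scipy.optimize import least_squares
P={n:camera_params(n) for n in("top","side")}
def ray(n,u,v):
    p=P[n];f=200/np.tan(np.radians(p["fovy"])/2)
    a=np.array([(u-p["cx"])/f,(v-p["cy"])/f]);s=a.copy()
    for _ in range(8): s=a/(1+p["k1"]*(s@s))
    E=np.array(p["extrinsics"]);return E[:3,3],E[:3,:3]@np.array([*s,1.])
def plane(n,u,v,z):
    o,d=ray(n,u,v);return o+d*(z-o[2])/d[2]
def tri(a,b):
    A=[];B=[]
    for n,q in(("top",a),("side",b)):
        o,d=ray(n,*q);d/=np.linalg.norm(d);M=np.eye(3)-np.outer(d,d);A.append(M);B.append(M@o)
    X=np.linalg.lstsq(np.vstack(A),np.hstack(B),rcond=None)[0]
    return X,[1e3*np.linalg.norm(M@X-b) for M,b in zip(A,B)]
E
python3 - <<'E'
from h import *
T=cv2.imread("pics/top0.png");S=cv2.imread("pics/side0.png")
def blob(im,lo,hi,box):
    h=cv2.cvtColor(im,cv2.COLOR_BGR2HSV);m=cv2.inRange(h,lo,hi)
    k=np.zeros_like(m);x0,y0,x1,y1=box;k[y0:y1,x0:x1]=m[y0:y1,x0:x1]
    return k
BL=((108,120,50),(125,255,255))
# roller barrel: silhouettes' centres
r={}
for n,im,bx in(("top",T,(255,195,310,235)),("side",S,(270,158,312,192))):
    m=blob(im,*BL,bx);c,sz,a=cv2.minAreaRect(cv2.findNonZero(m));M=cv2.moments(m,True)
    ct=(M["m10"]/M["m00"],M["m01"]/M["m00"]);r[n]=ct;print(n,c,sz,a,ct)
    pts=cv2.findNonZero(m).reshape(-1,2)
    d,_,_,_=[q for q in cv2.fitLine(pts.astype(np.float32),cv2.DIST_L2,0,.01,.01).ravel()]if 0 else (0,0,0,0)
    vx,vy,_,_=cv2.fitLine(pts.astype(np.float32),cv2.DIST_L2,0,.01,.01).ravel()
    A=plane(n,ct[0]-20*vx,ct[1]-20*vy,.05);B=plane(n,ct[0]+20*vx,ct[1]+20*vy,.05)
    print(" plane z50",plane(n,*ct,.05).round(4),"dir",np.degrees(np.arctan2(*(A-B)[1::-1])).round(2))
print("tri roller",tri(r["top"],r["side"]))
# brass bits of top view near roller, brass block
for n,im,bx in(("top",T,(250,210,275,232)),("top",T,(365,190,390,220)),("side",S,(315,205,350,260))):
    m=blob(im,(15,140,120),(32,255,255),bx);q=cv2.findNonZero(m)
    print(n,"brass",len(q),cv2.boundingRect(q),cv2.convexHull(q).reshape(-1,2).tolist())
# green base hull
for n,im,bx in(("top",T,(340,170,460,275)),("side",S,(260,200,410,345))):
    m=blob(im,(55,60,20),(95,255,255),bx);h=cv2.convexHull(cv2.findNonZero(m));print(n,h.reshape(-1,2).tolist())
E
```

```text
top (279.6000061035156, 214.3000030517578) (9.803058624267578, 31.939001083374023) 71.56504821777344 (279.623417721519, 214.34810126582278)
 plane z50 [0.5606 0.1308 0.05  ] dir 107.43
side (289.21636962890625, 175.52432250976562) (30.717227935791016, 10.104880332946777) 40.10091018676758 (288.2836363636364, 174.75272727272727)
 plane z50 [0.5627 0.1356 0.05  ] dir 107.94
tri roller (array([0.5603419 , 0.12989234, 0.05651465]), [np.float64(0.2028073320930734), np.float64(0.20280733209258167)])
top brass 52 (255, 211, 12, 20) [[266, 230], [256, 224], [255, 223], [255, 221], [260, 211], [263, 219], [266, 229]]
top brass 154 (366, 190, 19, 27) [[384, 213], [383, 214], [377, 216], [376, 216], [375, 214], [366, 195], [381, 190], [384, 212]]
side brass 330 (315, 213, 31, 39) [[345, 219], [343, 236], [339, 242], [335, 246], [330, 250], [328, 251], [327, 251], [325, 249], [315, 238], [333, 213], [340, 215], [344, 218]]
top [[445, 241], [444, 242], [412, 253], [379, 264], [377, 264], [359, 211], [356, 201], [356, 200], [407, 183], [420, 179], [423, 179], [425, 183], [428, 191], [437, 217]]
side [[395, 285], [392, 289], [391, 290], [344, 334], [338, 339], [304, 305], [279, 279], [279, 278], [322, 230], [325, 227], [387, 264], [388, 265]]
```

```bash
python3 - <<'E'
from h import *
L=np.array([[45,105],[-155,105],[-155,-106],[45,-106]])/1e3
C={"top":[(355.8,200),(378,264.4),(445.3,241.2),(422.6,178.6)],"side":[None,(278.6,278.5),(338,339.3),(395.3,285.8)]}
obs=[(n,l,plane(n,*c,.012)[:2]) for n in C for l,c in zip(L,C[n]) if c]
def fit(sel):
    o=[k for k in obs if k[0] in sel]
    f=lambda p:np.ravel([p[:2]+np.array([[np.cos(p[2]),-np.sin(p[2])],[np.sin(p[2]),np.cos(p[2])]])@l-w for _,l,w in o])
    s=least_squares(f,[.5,-.2,.3]);print(sel,s.x[:2].round(4),np.degrees(s.x[2]).round(2),(1e3*s.fun).round(1));return s.x
fit(["top"]);fit(["side"]);p=fit(["top","side"])
R=np.array([[np.cos(p[2]),-np.sin(p[2])],[np.sin(p[2]),np.cos(p[2])]])
T=cv2.imread("pics/top0.png");S=cv2.imread("pics/side0.png")
a=cv2.resize(T[180:230,360:440],None,fx=8,fy=8,interpolation=cv2.INTER_CUBIC)
b=cv2.resize(S[205:260,320:395],None,fx=8,fy=8,interpolation=cv2.INTER_CUBIC)[:,:]
o=np.zeros((600,760,3),np.uint8)
a=cv2.resize(T[183:223,365:435],None,fx=5.4,fy=5.4,interpolation=cv2.INTER_CUBIC);b=cv2.resize(S[210:300,320:395],None,fx=5,fy=5,interpolation=cv2.INTER_CUBIC)
o[:a.shape[0],:a.shape[1]]=a;o[:b.shape[0],380:380+b.shape[1]]=b
c=cv2.resize(T[195:235,250:310],None,fx=6,fy=6,interpolation=cv2.INTER_CUBIC);o[220:220+c.shape[0],:c.shape[1]]=c
cv2.imwrite("pics/mix.png",o)
E
```

```text
['top'] [ 0.5932 -0.1969] 17.74 [ 1.5  2.8 -3.3  1.9 -2.9 -3.6  4.7 -1.1]
['side'] [ 0.5947 -0.1985] 17.51 [-0.8  1.  -0.3 -0.9  1.1 -0.2]
['top', 'side'] [ 0.5938 -0.1975] 17.71 [ 2.2  2.1 -2.7  1.4 -2.4 -4.1  5.2 -1.7 -1.9  1.4 -0.7 -0.2  0.4  1.1]
```

View pics/mix.png

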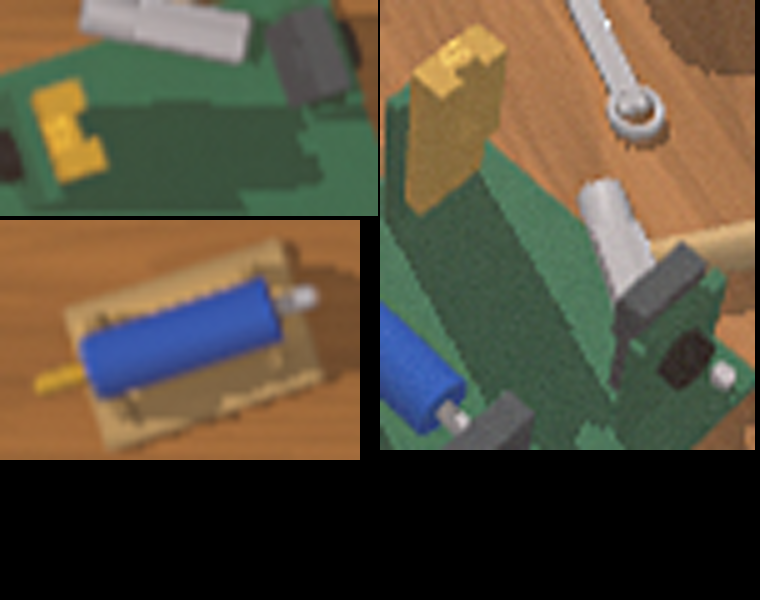

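The mix crop shows the brass block's inner top edge at top-view pixels (380.2,197.8) to (384.6,214.5) and side-view (330,229.4) to (344.6,219.6). The steel inner top edge is at top (414.6,190) to (420.2,202.4) and side (369,268.6) to (380.6,258.8). I'll triangulate these.

```bash
python3 - <<'E'
from h import *
th=np.radians(17.7);R=np.array([[np.cos(th),-np.sin(th)],[np.sin(th),np.cos(th)]]);o=np.array([.5938,-.1975])
def show(nm,a,b):
    X,e=tri(a,b);print(nm,X.round(4),"cradle",(1e3*R.T@(X[:2]-o)).round(1),"res",np.round(e,1))
h=.5
show("brass+x",(379.7,197.3),(344.1,219.1));show("brass-x",(384.1,214),(329.5,228.9));show("brassmid",(381.9,205.6),(336.8,224))
show("steel+x",(419.5-5.4,189.5),(380.1,258.3)) ;show("steel-x",(419.7,201.9),(368.5,268.1));show("steelmid",(416.9,195.7),(374.3,263.2))
for n,(u,v) in (("top",(417,195.7)),):
  for z in(.1,.107,.115):print(z,(1e3*R.T@(plane(n,u,v,z)[:2]-o)).round(1))
for z in(.13,.141,.15):print(z,(1e3*R.T@(plane("top",381.9,205.6,z)[:2]-o)).round(1),(1e3*R.T@(plane("side",336.8,224,z)[:2]-o)).round(1))
for z in(.1,.107,.115):print(z,(1e3*R.T@(plane("side",374.3,263.2,z)[:2]-o)).round(1))
# roller tips in top: plunger tip and pin tip from mix crop (scale 6, origin 250,195)
for z in (.05,):
  A=plane("top",250+35/6-.4,195+(387-220)/6-.4,z);B=plane("top",250+318/6-.4,195+(295-220)/6-.4,z)
  d=(A-B)[:2];print("tips",A,B,np.linalg.norm(d),np.degrees(np.arctan2(d[1],d[0])),"centre from tips",B[:2]+d/np.linalg.norm(d)*.065)
  for e in [((87,335),(103,397)),((268,282),(280,343))]:
    q=[plane("top",250+u/6-.4,195+(v-220)/6-.4,z) for u,v in e];print(np.mean(q,0))
E
```

```text
brass+x [ 0.5955 -0.1362  0.1444] cradle [20.3 57.8] res [0.2 0.2]
brass-x [ 0.5524 -0.1464  0.1425] cradle [-23.9  61.3] res [0.8 0.8]
brassmid [ 0.5739 -0.1413  0.1433] cradle [-1.8 59.6] res [0.6 0.6]
steel+x [ 0.6292 -0.2403  0.0963] cradle [ 20.7 -51.6] res [8.9 8.9]
steel-x [ 0.5933 -0.2528  0.0972] cradle [-17.2 -52.6] res [6.6 6.6]
steelmid [ 0.6112 -0.2466  0.0966] cradle [  1.7 -52.1] res [7.7 7.7]
0.1 [ -4.3 -46.1]
0.107 [ -4.5 -44.2]
0.115 [ -4.7 -42. ]
0.13 [-0.9 56.9] [ 5.1 66.5]
0.141 [-1.3 58.8] [-1.1 61.1]
0.15 [-1.6 60.3] [-6.1 56.6]
0.1 [  6.4 -57.6]
0.107 [  2.6 -59.9]
0.115 [ -1.8 -62.5]
tips [0.53865651 0.19815898 0.05      ] [0.58023378 0.0665453  0.05      ] 0.13802475031028932 107.53153053174884 centre from tips [0.5606538  0.12852613]
[0.54815648 0.17036836 0.05      ]
[0.57227151 0.08709343 0.05      ]
```

```bash
cat >> h.py <<'E'
from scipy.spatial.transform import Rotation as Rn
from station import status
ct,st=np.cos(np.radians(17.7)),np.sin(np.radians(17.7));RC=np.array([[ct,-st],[st,ct]]);OC=np.array([.5938,-.1975])
def go(xy,z,yaw):
    "shift in tool axes (mm) to TCP target, after turning about x so tool z lies along yaw (mod pi)"
    s=status.sense();M=Rn.from_quat(s["tool_rot"]).as_matrix();p=s["tcp_pos"]
    a=np.arctan2(M[1,2],M[0,2]);d=(yaw-a+np.pi/2)%np.pi-np.pi/2
    w=np.array([*xy,z])-p
    M2=Rn.from_rotvec([0,0,d]).as_matrix()@M
    print("t",round(s["t"],2),"tcp",p.round(4),"z yaw",np.degrees(a).round(2),"toolx",M[:,0].round(3),"turn about x",round(-d,3),
      "shift now-axes",(1e3*M.T@w).round(1),"after turn",(1e3*M2.T@w).round(1),"F",s["force"].round(2),"gap",round(s["finger_gap"],3),"q6",s["q"][5].round(2))
def crad():
    s=status.sense();p=s["tcp_pos"];f=s["force"]
    print("t",round(s["t"],2),"cradle xy",(1e3*RC.T@(p[:2]-OC)).round(2),"z",round(1e3*p[2],2),"Fcr",(RC.T@f[:2]).round(2),"Fz",f[2].round(2),"T",s["ft_torque"].round(3),"gap",round(s["finger_gap"],3))
E
python3 -c "
from h import *
go((.5606,.1288),.15,np.radians(17.5))"
```

```text
t 0.1 tcp [ 0.227  -0.5816  0.2304] z yaw -68.7 toolx [-0.     0.002 -1.   ] turn about x -1.504 shift now-axes [  81.7  568.9 -540.5] after turn [ 79.6 577.2 532. ] F [-0.95  0.15 -0.82] gap 1.0 q6 -0.18
```

Request:
arm_command(series=[[[0,0,0,-0.14],[0,0,0,-0.14],[0,0,0,-0.14],[0,0,0,-0.14],[0,0,0,-0.14],[0,0,0,-0.14],[0,0,0,-0.14],[0,0,0,-0.14],[0,0,0,-0.14],[0,0,0,-0.14]]], jaw=100)

```text
t: 1.1
tcp_pos: [0.227, -0.5818, 0.2307]
tool_rot: [-0.072, 0.703, 0.073, 0.703]
force: [0.2, 0.0, -0.9]
finger_gap: 0.996
```

Request:
arm_command(series=[[[0,0,0,-0.1],[0,30,27,0],[0,30,27,0],[0,30,27,0],[0,30,27,0],[0,30,27,0],[0,30,27,0],[0,30,27,0],[0,30,27,0],[0,30,27,0]]])

```text
t: 2.1
tcp_pos: [0.3793, -0.2507, 0.2311]
tool_rot: [-0.106, 0.699, 0.106, 0.699]
force: [0.7, 0.2, -0.1]
finger_gap: 1.005
```

Request:
arm_command(series=[[[0,30,27,0],[0,30,27,0],[0,30,27,0],[0,30,27,0],[0,30,27,0],[0,30,27,0],[0,30,27,0],[0,30,27,0],[0,30,27,0],[0,0,0,0]]])

```text
t: 3.1
tcp_pos: [0.5327, 0.0815, 0.2311]
tool_rot: [-0.107, 0.698, 0.108, 0.7]
force: [0.2, -0.5, 0.3]
finger_gap: 1.004
```

```bash
python3 -c "
from h import *
go((.5606,.1288),.08,np.radians(17.5))"
```

```text
t 3.1 tcp [0.5327 0.0815 0.2311] z yaw 17.54 toolx [ 0.002  0.001 -1.   ] turn about x 0.001 shift now-axes [151.2  36.6  40.6] after turn [151.2  36.6  40.6] F [ 0.2  -0.54  0.34] gap 1.004 q6 -0.36
```

Request:
arm_command(series=[[[20,12,14,0],[20,12,13.5,0],[20,12.6,13.1,0],[30,0,0,0],[30,0,0,0],[30,0,0,0],[25,0,0,0],[20,0,0,0],[7,0,0,0],[0,0,0,0]]])

```text
t: 4.1
tcp_pos: [0.5581, 0.1239, 0.0283]
tool_rot: [-0.106, 0.7, 0.106, 0.698]
force: [-0.8, -0.6, 0.1]
finger_gap: 0.997
```

```bash
python3 -c "
from h import *
go((.5606,.1288),.029,np.radians(17.5))
from station import snapshot
im=snapshot('side')[:,:,::-1][110:230,230:350];cv2.imwrite('pics/s1.png',cv2.resize(im,None,fx=4,fy=4,interpolation=2))"
```

```text
t 4.1 tcp [0.5581 0.1239 0.0283] z yaw 17.21 toolx [-0.003 -0.    -1.   ] turn about x -0.005 shift now-axes [-0.7  3.9  3.9] after turn [-0.7  3.9  3.9] F [-0.83 -0.65  0.13] gap 0.997 q6 -0.28
```

View pics/s1.png

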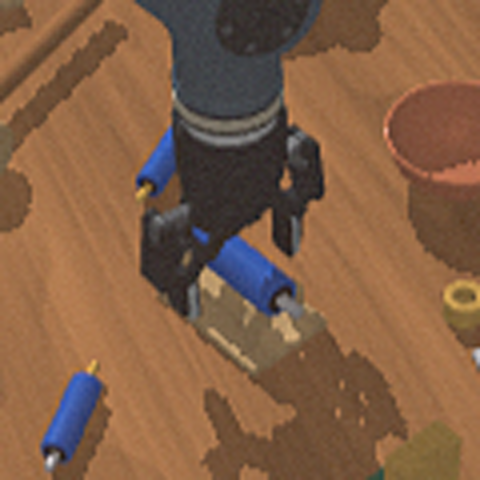

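The fingers straddle the barrel with a wide gap on either side, and the TCP is about 4 mm short in y and z. I'll correct that and grip.

Request:
arm_command(series=[[[0,2,2,0],[0,2,2,-0.005],[0,0,0,0],[0,0,0,0]]])

```text
t: 4.55
tcp_pos: [0.5621, 0.1298, 0.03]
tool_rot: [-0.108, 0.698, 0.108, 0.699]
force: [0.7, -0.6, -0.1]
finger_gap: 0.998
```

Request:
arm_command(series=[[[0,0,0,0],[0,0,0,0],[0,0,0,0],[0,0,0,0],[0,0,0,0],[0,0,0,0],[0,0,0,0],[0,0,0,0],[0,0,0,0],[0,0,0,0]]], jaw=0, force=25)

```text
t: 5.55
tcp_pos: [0.5626, 0.1297, 0.0295]
tool_rot: [-0.108, 0.698, 0.108, 0.7]
force: [2.7, 1.5, 0.5]
finger_gap: 0.365
```

```bash
python3 -c "
from h import *
go((.5606,.1288),.029,np.radians(17.5));crad()"
```

```text
t 5.55 tcp [0.5626 0.1297 0.0295] z yaw 17.53 toolx [ 0.002  0.    -1.   ] turn about x 0.001 shift now-axes [ 0.5 -0.2 -2.2] after turn [ 0.5 -0.2 -2.2] F [2.65 1.51 0.53] gap 0.365 q6 -0.27
t 5.55 cradle xy [ 69.74 321.15] z 29.51 Fcr [2.99 0.63] Fz 0.53 T [ 0.282 -0.599  0.114] gap 0.365
```

Request:
arm_command(series=[[[0,0,-1,0],[0,0,-1,0],[0,0,0,0],[0,0,0,0],[0,0,0,0],[-5,0,0,0],[-10,0,0,0],[-20,0,0,0],[0,0,0,0],[0,0,0,0]]], force=90)

```text
t: 6.55
tcp_pos: [0.5587, 0.1287, 0.0643]
tool_rot: [-0.108, 0.699, 0.108, 0.698]
force: [0.2, 0.4, -2.8]
finger_gap: 0.35
```

```bash
python3 -c "
from h import *
crad()
from station import snapshot
im=snapshot('side')[:,:,::-1][110:230,230:350];cv2.imwrite('pics/s2.png',cv2.resize(im,None,fx=4,fy=4,interpolation=2))"
```

```text
t 6.55 cradle xy [ 65.77 321.45] z 64.32 Fcr [0.3  0.29] Fz -2.82 T [-0.017  0.001 -0.011] gap 0.35
```

View pics/s2.png

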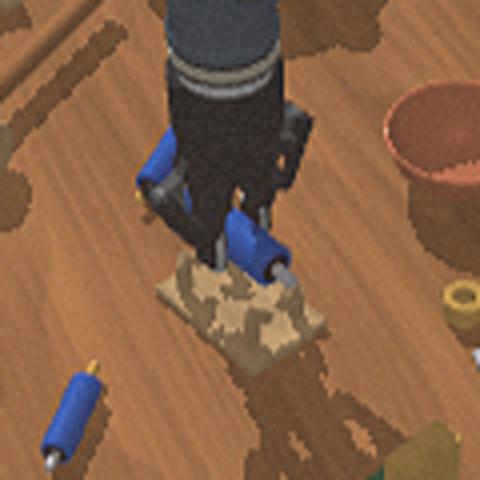

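The roller is lifted level and clear of its rest, about 2.6 N in weight with almost no moment. Tool y is cradle +y and tool z is cradle +x. I'll carry it high over the brass block.

Request:
arm_command(series=[[[-45,0,0,0],[-45,0,0,0],[-46,0,0,-0.003],[0,-30,-6,0],[0,-35,-8,0],[0,-35,-8,0],[0,-35,-8,0],[0,-35,-8,0],[0,-35,-8,0],[0,-35,-8,0]]])

```text
t: 7.6
tcp_pos: [0.5799, -0.1171, 0.1988]
tool_rot: [-0.108, 0.7, 0.109, 0.697]
force: [-0.1, -0.2, -3.0]
finger_gap: 0.347
```

Request:
arm_command(series=[[[0,-35,-8,0],[0,-35,-4,0],[0,-30,0,0],[0,0,0,0],[0,0,0,0],[0,0,0,0]]])

```text
t: 8.2
tcp_pos: [0.5991, -0.2137, 0.1991]
tool_rot: [-0.108, 0.7, 0.11, 0.698]
force: [-0.0, -0.5, -3.5]
finger_gap: 0.345
```

```bash
python3 -c "
from h import *
crad();go((.5938,-.1975),.1055,np.radians(17.7))"
```

```text
t 8.2 cradle xy [  0.11 -17.  ] z 199.07 Fcr [-0.17 -0.45] Fz -3.46 T [ 0.038 -0.043 -0.001] gap 0.345
t 8.2 tcp [ 0.5991 -0.2137  0.1991] z yaw 17.73 toolx [-0.003  0.002 -1.   ] turn about x 0.0 shift now-axes [93.6 16.7  0.1] after turn [93.6 16.7  0.1] F [-0.03 -0.48 -3.46] gap 0.345 q6 -0.83
```

Request:
arm_command(series=[[[0,-3,0,0],[20,0,0,0],[25,0,0,0],[25,0,0,0],[15,0,0,0],[7,0,0,0],[0,0,0,0],[0,0,0,0]]])

```text
t: 9.0
tcp_pos: [0.602, -0.2181, 0.1092]
tool_rot: [-0.109, 0.698, 0.108, 0.699]
force: [0.2, -0.1, -3.2]
finger_gap: 0.345
```

```bash
python3 -c "
from h import *
crad()
from station import snapshot
a=cv2.resize(np.ascontiguousarray(snapshot('side')[205:305,300:400,::-1]),None,fx=4,fy=4,interpolation=2)
b=cv2.resize(np.ascontiguousarray(snapshot('top')[165:265,355:455,::-1]),None,fx=4,fy=4,interpolation=2)
cv2.imwrite('pics/s3.png',np.hstack([a,b]))"
```

```text
t 9.0 cradle xy [  1.55 -22.14] z 109.25 Fcr [ 0.17 -0.17] Fz -3.2 T [-0.006 -0.028 -0.093] gap 0.345
```

View pics/s3.png

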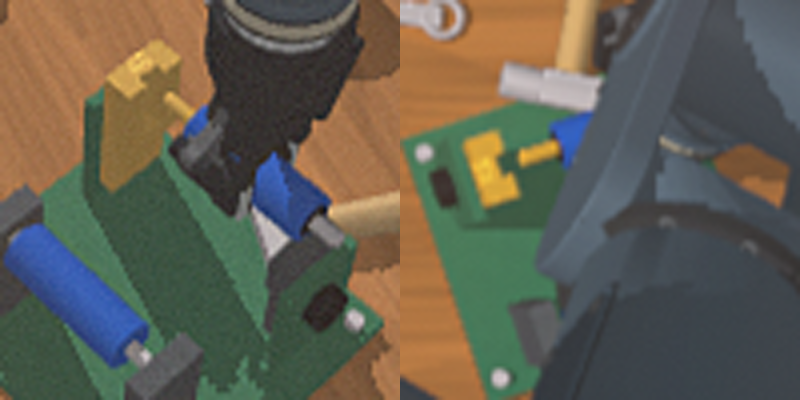

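The plunger tip, at composite (522,160), lines up with the groove mouth near (510,165). The pin is clear above the steel block. Now I'll advance slowly towards the groove back, feeling for contact.

Request:
arm_command(series=[[[0,3,-0.5,0],[0,3,-0.5,0],[0,2,0,0],[0,2,0,0],[0,0,0,0],[0,0,0,0],[0,0,0,0],[0,0,0,0]]])

```text
t: 9.9
tcp_pos: [0.5973, -0.2088, 0.1083]
tool_rot: [-0.109, 0.699, 0.109, 0.699]
force: [0.4, 0.7, -2.5]
finger_gap: 0.351
```

```bash
python3 -c "
from h import *
crad()"
```

```text
t 9.9 cradle xy [ -0.13 -11.8 ] z 108.29 Fcr [0.57 0.59] Fz -2.52 T [-0.01  -0.068 -0.031] gap 0.351
```

Request:
arm_command(series=[[[0,1,0,0],[0,1,0,0],[0,0,0,0],[0,0,0,0],[0,0,0,0]]])

```text
t: 10.4
tcp_pos: [0.5966, -0.2068, 0.1083]
tool_rot: [-0.109, 0.699, 0.109, 0.699]
force: [-0.4, -0.7, -2.9]
finger_gap: 0.346
```

```bash
python3 -c "
from h import *
crad()"
```

```text
t 10.4 cradle xy [-0.11 -9.7 ] z 108.33 Fcr [-0.58 -0.51] Fz -2.92 T [-0.019  0.038  0.047] gap 0.346
```

Request:
arm_command(series=[[[0,1,0,0],[0,1,0,0],[0,0,0,0],[0,0,0,0],[0,0,0,0]]])

```text
t: 10.9
tcp_pos: [0.596, -0.2049, 0.1083]
tool_rot: [-0.109, 0.699, 0.109, 0.699]
force: [-0.5, 0.1, -3.2]
finger_gap: 0.352
```

```bash
python3 -c "
from h import *
crad()"
```

```text
t 10.9 cradle xy [-0.12 -7.71] z 108.33 Fcr [-0.47  0.22] Fz -3.25 T [-0.014 -0.036  0.025] gap 0.352
```

Request:
arm_command(series=[[[0,1,0,0],[0,1,0,0],[0,0,0,0],[0,0,0,0],[0,0,0,0]]])

```text
t: 11.4
tcp_pos: [0.5956, -0.2034, 0.1084]
tool_rot: [-0.109, 0.699, 0.109, 0.699]
force: [0.5, -2.0, -2.4]
finger_gap: 0.347
```

```bash
python3 -c "
from h import *
crad()"
```

```text
t 11.4 cradle xy [-0.06 -6.21] z 108.43 Fcr [-0.16 -2.08] Fz -2.4 T [-0.373 -0.049  0.066] gap 0.347
```

Request:
arm_command(series=[[[0,1,0,0],[0,1,0,0],[0,0,0,0],[0,0,0,0],[0,0,0,0]]])

```text
t: 11.9
tcp_pos: [0.595, -0.2013, 0.1084]
tool_rot: [-0.109, 0.699, 0.109, 0.699]
force: [0.6, -2.8, -3.4]
finger_gap: 0.346
```

```bash
python3 -c "
from h import *
crad()"
```

```text
t 11.9 cradle xy [-0.02 -3.97] z 108.42 Fcr [-0.31 -2.88] Fz -3.42 T [-0.567 -0.171  0.001] gap 0.346
```

Request:
arm_command(series=[[[0,1,0,0],[0,1,0,0],[0,0,0,0],[0,0,0,0],[0,0,0,0]]])

```text
t: 12.4
tcp_pos: [0.5944, -0.1995, 0.1084]
tool_rot: [-0.109, 0.699, 0.109, 0.699]
force: [1.0, -4.8, -2.6]
finger_gap: 0.352
```

```bash
python3 -c "
from h import *
crad()"
```

```text
t 12.4 cradle xy [-0.02 -2.08] z 108.44 Fcr [-0.48 -4.9 ] Fz -2.58 T [-0.717 -0.204  0.062] gap 0.352
```

Contact came at y ≈ -6.2, with the force rising as 2.4 N plus 0.6 N/mm, so this is the groove back. I'll compress to about 15.5 mm.

Request:
arm_command(series=[[[0,1.3,0,0],[0,1.3,0,0],[0,1.3,0,0],[0,1.3,0,0],[0,1.3,0,0],[0,1.3,0,0],[0,0,0,0],[0,0,0,0],[0,0,0,0]]])

```text
t: 13.3
tcp_pos: [0.5928, -0.1938, 0.1088]
tool_rot: [-0.111, 0.698, 0.108, 0.699]
force: [2.2, -9.2, -2.9]
finger_gap: 0.349
```

```bash
python3 -c "
from h import *
crad()"
```

```text
t 13.3 cradle xy [0.16 3.83] z 108.8 Fcr [-0.69 -9.46] Fz -2.87 T [-1.31  -0.198  0.076] gap 0.349
```

Request:
arm_command(series=[[[0,1.2,0,0],[0,1.2,0,0],[0,1.2,0,0],[0,0,0,0],[0,0,0,0],[0,0,0,0]]])

```text
t: 13.9
tcp_pos: [0.592, -0.1912, 0.1089]
tool_rot: [-0.111, 0.698, 0.107, 0.699]
force: [1.9, -10.1, -3.2]
finger_gap: 0.345
```

```bash
python3 -c "
from h import *
crad();crad();go(OC,.09,np.radians(17.7))"
```

```text
t 13.9 cradle xy [0.22 6.56] z 108.95 Fcr [ -1.26 -10.24] Fz -3.22 T [-1.654 -0.169  0.143] gap 0.345
t 13.9 cradle xy [0.22 6.56] z 108.95 Fcr [ -1.26 -10.24] Fz -3.22 T [-1.654 -0.169  0.143] gap 0.345
t 13.9 tcp [ 0.592  -0.1912  0.1089] z yaw 17.76 toolx [ 0.003 -0.005 -1.   ] turn about x 0.001 shift now-axes [19.  -6.4 -0.3] after turn [19.  -6.4 -0.2] F [  1.91 -10.14  -3.22] gap 0.345 q6 -0.8
```

Request:
arm_command(series=[[[0,1.1,0,0],[0,1.1,0,0],[0,1,0,0],[0,0,0,0],[0,0,0,0],[0,0,0,0]]])

```text
t: 14.5
tcp_pos: [0.5913, -0.1888, 0.1091]
tool_rot: [-0.112, 0.698, 0.107, 0.7]
force: [2.1, -11.4, -4.8]
finger_gap: 0.352
```

```bash
python3 -c "
from h import *
crad()"
```

```text
t 14.5 cradle xy [0.28 9.  ] z 109.08 Fcr [ -1.5  -11.47] Fz -4.75 T [-1.813 -0.192  0.106] gap 0.352
```

Request:
arm_command(series=[[[0,0,-0.5,0],[0,0,-0.5,0],[0,0,0,0],[0,0,0,0]]])

```text
t: 14.9
tcp_pos: [0.5912, -0.1891, 0.1092]
tool_rot: [-0.112, 0.697, 0.106, 0.7]
force: [2.9, -10.5, -3.8]
finger_gap: 0.346
```

```bash
python3 -c "
from h import *
crad()"
```

```text
t 14.9 cradle xy [0.08 8.76] z 109.24 Fcr [ -0.48 -10.9 ] Fz -3.83 T [-1.789 -0.395  0.064] gap 0.346
```

Compression is about 15 mm at 11 N. I'll add slightly more, then descend while watching Fz and Fy.

Request:
arm_command(series=[[[0,0.7,0,0],[2,0,0,0],[2,0,0,0],[2,0,0,0],[2,0,0,0],[2,0,0,0],[0,0,0,0],[0,0,0,0]]])

```text
t: 15.7
tcp_pos: [0.5923, -0.1888, 0.1004]
tool_rot: [-0.112, 0.696, 0.106, 0.701]
force: [4.0, -10.5, 0.2]
finger_gap: 0.348
```

```bash
python3 -c "
from h import *
crad()"
```

```text
t 15.7 cradle xy [1.2  8.78] z 100.41 Fcr [  0.63 -11.23] Fz 0.16 T [-1.545 -0.527 -0.054] gap 0.348
```

Request:
arm_command(series=[[[1,0,0,0],[1,0,0,0],[1,0,0,0],[0,0,0,0],[0,0,0,0]]])

```text
t: 16.2
tcp_pos: [0.5923, -0.1888, 0.0975]
tool_rot: [-0.112, 0.696, 0.106, 0.701]
force: [3.0, -10.5, -1.0]
finger_gap: 0.348
```

```bash
python3 -c "
from h import *
crad()"
```

```text
t 16.2 cradle xy [1.27 8.77] z 97.5 Fcr [ -0.29 -10.9 ] Fz -0.98 T [-1.494 -0.472 -0.035] gap 0.348
```

Request:
arm_command(series=[[[1,0,0,0],[1,0,0,0],[1,0,0,0],[0,0,0,0],[0,0,0,0]]])

```text
t: 16.7
tcp_pos: [0.5924, -0.1888, 0.0946]
tool_rot: [-0.112, 0.696, 0.106, 0.701]
force: [3.7, -10.5, 1.4]
finger_gap: 0.354
```

```bash
python3 -c "
from h import *
crad()"
```

```text
t 16.7 cradle xy [1.32 8.72] z 94.58 Fcr [  0.29 -11.14] Fz 1.38 T [-1.445 -0.49   0.029] gap 0.354
```

Request:
arm_command(series=[[[0,0,-1,0],[1,0,0,0],[1,0,0,0],[1,0,0,0],[0,0,0,0],[0,0,0,0]]], force=110)

```text
t: 17.3
tcp_pos: [0.5918, -0.1891, 0.0916]
tool_rot: [-0.112, 0.696, 0.106, 0.702]
force: [4.4, -10.3, -0.2]
finger_gap: 0.343
```

```bash
python3 -c "
from h import *
crad()
from station import snapshot
a=cv2.resize(np.ascontiguousarray(snapshot('side')[205:305,300:400,::-1]),None,fx=5,fy=5,interpolation=2)
cv2.imwrite('pics/s4.png',a)"
```

```text
t 17.3 cradle xy [0.67 8.62] z 91.62 Fcr [  1.09 -11.11] Fz -0.23 T [-1.415 -0.607 -0.041] gap 0.343
```

View pics/s4.png

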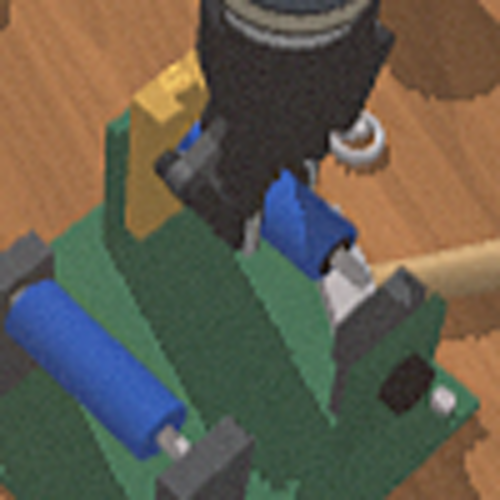

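```bash
cat >> h.py <<'E'
def proj(n,X):
    p=P[n];f=200/np.tan(np.radians(p["fovy"])/2);E=np.array(p["extrinsics"]);c=E[:3,:3].T@(X-E[:3,3]);s=c[:2]/c[2];s=s*(1+p["k1"]*(s@s));return f*s+[p["cx"],p["cy"]]
def cw(x,y,z): return np.array([*(OC+RC@np.array([x,y])/1e3),z/1e3])
E
python3 - <<'E'
from h import *
im=cv2.imread("pics/s4.png")
def mark(x,y,z,c):
    u=(proj("side",cw(x,y,z))-[300,205]+.5)*5-.5;print((x,y,z),u.round(0));cv2.circle(im,tuple(int(v) for v in u),3,c,-1)
for z in(108,112,116):
  mark(.7,-57,z,(0,0,255));mark(.7,-37,z,(0,255,255))
mark(22,-59,109,(0,255,0));mark(-22,-59,109,(0,255,0));mark(22,58,143,(0,255,0));mark(-22,58,143,(0,255,0))
mark(-115,45,97,(255,255,255));mark(-115,-45,97,(255,255,255))
cv2.imwrite("pics/s4m.png",im)
E
```

```text
(0.7, -57, 108) [366. 290.]
(0.7, -37, 108) [334. 263.]
(0.7, -57, 112) [367. 286.]
(0.7, -37, 112) [335. 258.]
(0.7, -57, 116) [368. 281.]
(0.7, -37, 116) [336. 253.]
(22, -59, 109) [401. 265.]
(-22, -59, 109) [336. 321.]
(22, 58, 143) [225.  72.]
(-22, 58, 143) [159. 123.]
(-115, 45, 97) [ 31. 309.]
(-115, -45, 97) [167. 439.]
```

View pics/s4m.png

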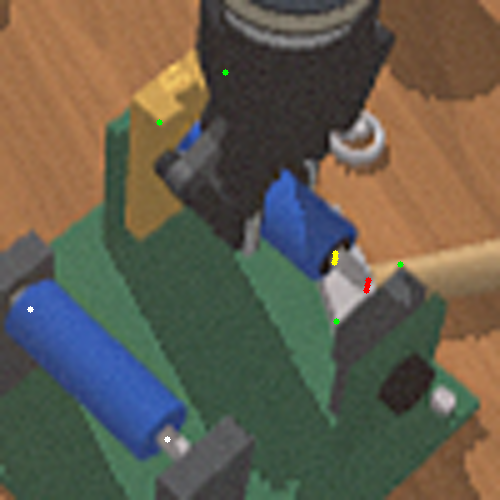

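The pin sits in front of the steel face, with predicted tip about (367,286) and seen about (366,277). It's level to within measurement, so I'll carry on down.

Request:
arm_command(series=[[[1,0,0,0],[1,0,0,0],[1,0,0,0],[0,0,0,0],[0,0,0,0]]])

```text
t: 17.85
tcp_pos: [0.5916, -0.1891, 0.0885]
tool_rot: [-0.112, 0.696, 0.106, 0.702]
force: [3.6, -11.1, -0.7]
finger_gap: 0.342
```

```bash
python3 -c "
from h import *
crad()"
```

```text
t 17.85 cradle xy [0.49 8.67] z 88.54 Fcr [  0.08 -11.65] Fz -0.7 T [-1.49  -0.558 -0.077] gap 0.342
```

Request:
arm_command(series=[[[1,0,0,0],[1,0,0,0],[0,0,0,0],[0,0,0,0],[0,0,0,0]]])

```text
t: 18.35
tcp_pos: [0.5916, -0.1891, 0.0866]
tool_rot: [-0.112, 0.696, 0.106, 0.702]
force: [3.3, -10.2, 0.8]
finger_gap: 0.342
```

```bash
python3 -c "
from h import *
crad()"
```

```text
t 18.35 cradle xy [0.5  8.65] z 86.63 Fcr [  0.07 -10.74] Fz 0.81 T [-1.477 -0.482 -0.064] gap 0.342
```

Request:
arm_command(series=[[[1,0,0,0],[1,0,0,0],[0,0,0,0],[0,0,0,0],[0,0,0,0]]])

```text
t: 18.85
tcp_pos: [0.5916, -0.1891, 0.0846]
tool_rot: [-0.112, 0.696, 0.106, 0.702]
force: [3.7, -11.2, 1.1]
finger_gap: 0.345
```

```bash
python3 -c "
from h import *
crad()"
```

```text
t 18.85 cradle xy [0.47 8.63] z 84.59 Fcr [  0.13 -11.79] Fz 1.06 T [-1.424 -0.461 -0.028] gap 0.345
```

Request:
arm_command(series=[[[1,0,0,0],[1,0,0,0],[0,0,0,0],[0,0,0,0],[0,0,0,0]]])

```text
t: 19.35
tcp_pos: [0.5916, -0.1891, 0.0825]
tool_rot: [-0.112, 0.696, 0.106, 0.702]
force: [3.5, -10.3, 0.5]
finger_gap: 0.346
```

```bash
python3 -c "
from h import *
crad()"
```

```text
t 19.35 cradle xy [0.47 8.69] z 82.49 Fcr [  0.22 -10.92] Fz 0.46 T [-1.495 -0.483  0.024] gap 0.346
```

Request:
arm_command(series=[[[1,0,0,0],[1,0,0,0],[0,0,0,0],[0,0,0,0],[0,0,0,0]]])

```text
t: 19.85
tcp_pos: [0.5916, -0.189, 0.0804]
tool_rot: [-0.112, 0.696, 0.106, 0.702]
force: [4.3, -11.1, -0.1]
finger_gap: 0.345
```

```bash
python3 -c "
from h import *
crad()"
```

```text
t 19.85 cradle xy [0.46 8.73] z 80.4 Fcr [  0.71 -11.83] Fz -0.14 T [-1.51  -0.567 -0.062] gap 0.345
```

Request:
arm_command(series=[[[1,0,0,0],[0,0,0,0],[0,0,0,0],[0,0,0,0]]])

```text
t: 20.25
tcp_pos: [0.5907, -0.188, 0.0782]
tool_rot: [-0.111, 0.696, 0.106, 0.701]
force: [4.3, -9.2, -6.6]
finger_gap: 0.346
```

```bash
python3 -c "
from h import *
crad()"
```

```text
t 20.25 cradle xy [-0.05  9.97] z 78.16 Fcr [  1.27 -10.05] Fz -6.6 T [-1.597 -0.645 -0.038] gap 0.346
```

Request:
arm_command(series=[[[1,0,0,0],[0,0,0,0],[0,0,0,0],[0,0,0,0]]])

```text
t: 20.65
tcp_pos: [0.5902, -0.188, 0.0767]
tool_rot: [-0.111, 0.697, 0.107, 0.7]
force: [3.8, -9.0, -6.9]
finger_gap: 0.346
```

```bash
python3 -c "
from h import *
crad()"
```

```text
t 20.65 cradle xy [-0.53 10.19] z 76.75 Fcr [ 0.89 -9.73] Fz -6.86 T [-1.584 -0.62  -0.074] gap 0.346
```

Request:
arm_command(series=[[[1,0,0,0],[0,0,0,0],[0,0,0,0],[0,0,0,0]]])

```text
t: 21.05
tcp_pos: [0.5903, -0.188, 0.0761]
tool_rot: [-0.111, 0.697, 0.107, 0.701]
force: [3.5, -8.4, -3.4]
finger_gap: 0.346
```

```bash
python3 -c "
from h import *
crad()"
```

```text
t 21.05 cradle xy [-0.42 10.11] z 76.14 Fcr [ 0.76 -9.02] Fz -3.37 T [-1.483 -0.553 -0.02 ] gap 0.346
```

Fy dropped by about 2.4 N and Fz dipped and recovered between TCP z 80 and 76.5, so the plunger sprang out past the ledge. Now I'll feel gently for the groove floor.

Request:
arm_command(series=[[[1,0,0,0],[0,0,0,0],[0,0,0,0],[0,0,0,0]]])

```text
t: 21.45
tcp_pos: [0.5904, -0.1881, 0.0755]
tool_rot: [-0.111, 0.697, 0.107, 0.701]
force: [2.5, -9.0, -2.8]
finger_gap: 0.343
```

```bash
python3 -c "
from h import *
crad()"
```

```text
t 21.45 cradle xy [-0.37 10.01] z 75.53 Fcr [-0.31 -9.31] Fz -2.77 T [-1.413 -0.461 -0.011] gap 0.343
```

Request:
arm_command(series=[[[1,0,0,0],[0,0,0,0],[0,0,0,0],[0,0,0,0]]])

```text
t: 21.85
tcp_pos: [0.5905, -0.1881, 0.0748]
tool_rot: [-0.111, 0.697, 0.107, 0.701]
force: [2.7, -9.2, -0.5]
finger_gap: 0.335
```

```bash
python3 -c "
from h import *
crad()"
```

```text
t 21.85 cradle xy [-0.33  9.94] z 74.78 Fcr [-0.22 -9.62] Fz -0.46 T [-1.308 -0.365  0.026] gap 0.335
```

Request:
arm_command(series=[[[1,0,0,0],[0,0,0,0],[0,0,0,0],[0,0,0,0]]])

```text
t: 22.25
tcp_pos: [0.5906, -0.1882, 0.074]
tool_rot: [-0.111, 0.697, 0.107, 0.701]
force: [3.5, -9.0, -0.3]
finger_gap: 0.345
```

```bash
python3 -c "
from h import *
crad()"
```

```text
t 22.25 cradle xy [-0.22  9.88] z 74.02 Fcr [ 0.56 -9.65] Fz -0.34 T [-1.229 -0.317 -0.007] gap 0.345
```

Request:
arm_command(series=[[[1,0,0,0],[0,0,0,0],[0,0,0,0],[0,0,0,0]]])

```text
t: 22.65
tcp_pos: [0.5907, -0.1882, 0.0731]
tool_rot: [-0.111, 0.696, 0.107, 0.701]
force: [3.4, -9.4, -0.4]
finger_gap: 0.344
```

```bash
python3 -c "
from h import *
crad()"
```

```text
t 22.65 cradle xy [-0.15  9.85] z 73.07 Fcr [ 0.36 -9.98] Fz -0.44 T [-1.238 -0.371  0.009] gap 0.344
```

Request:
arm_command(series=[[[1,0,0,0],[0,0,0,0],[0,0,0,0],[0,0,0,0]]])

```text
t: 23.05
tcp_pos: [0.5907, -0.1882, 0.0721]
tool_rot: [-0.111, 0.696, 0.106, 0.701]
force: [3.6, -9.5, 0.6]
finger_gap: 0.348
```

```bash
python3 -c "
from h import *
crad()"
```

```text
t 23.05 cradle xy [-0.08  9.81] z 72.14 Fcr [  0.58 -10.1 ] Fz 0.65 T [-1.217 -0.359  0.055] gap 0.348
```

Request:
arm_command(series=[[[1,0,0,0],[0,0,0,0],[0,0,0,0],[0,0,0,0]]])

```text
t: 23.45
tcp_pos: [0.5908, -0.1881, 0.0711]
tool_rot: [-0.111, 0.696, 0.106, 0.701]
force: [3.0, -9.2, -1.0]
finger_gap: 0.349
```

```bash
python3 -c "
from h import *
crad()"
```

```text
t 23.45 cradle xy [-0.02  9.84] z 71.05 Fcr [ 0.04 -9.64] Fz -0.99 T [-1.251 -0.439 -0.055] gap 0.349
```

Request:
arm_command(series=[[[1,0,0,0],[0,0,0,0],[0,0,0,0],[0,0,0,0]]])

```text
t: 23.85
tcp_pos: [0.5909, -0.1882, 0.0703]
tool_rot: [-0.111, 0.696, 0.106, 0.701]
force: [2.5, -8.7, 1.7]
finger_gap: 0.341
```

```bash
python3 -c "
from h import *
crad()"
```

```text
t 23.85 cradle xy [0.01 9.71] z 70.34 Fcr [-0.25 -9.01] Fz 1.71 T [-1.103 -0.386 -0.019] gap 0.341
```

Request:
arm_command(series=[[[1,0,0,0],[0,0,0,0],[0,0,0,0],[0,0,0,0]]])

```text
t: 24.25
tcp_pos: [0.5909, -0.1884, 0.0698]
tool_rot: [-0.111, 0.696, 0.106, 0.701]
force: [2.6, -8.5, 3.8]
finger_gap: 0.346
```

```bash
python3 -c "
from h import *
crad()"
```

```text
t 24.25 cradle xy [0.06 9.57] z 69.8 Fcr [-0.14 -8.88] Fz 3.77 T [-1.107 -0.218  0.038] gap 0.346
```

Floor felt at TCP z ≈ 70.7, with Fz rising to +3.8 N and motion lagging. That puts the seat at TCP z ≈ 72.2, so I'll raise to it.

Request:
arm_command(series=[[[-1,0,0,0],[-1,0,0,0],[-1,0,0,0],[0,0,0,0],[0,0,0,0]]])

```text
t: 24.75
tcp_pos: [0.5907, -0.1881, 0.0716]
tool_rot: [-0.111, 0.696, 0.106, 0.701]
force: [3.5, -8.8, -2.4]
finger_gap: 0.344
```

```bash
python3 -c "
from h import *
crad()"
```

```text
t 24.75 cradle xy [-0.1   9.94] z 71.58 Fcr [ 0.64 -9.41] Fz -2.42 T [-1.383 -0.59  -0.074] gap 0.344
```

Request:
arm_command(series=[[[-0.6,0,0,0],[0,-1,0,0],[0,-1,0,0],[0,0,0,0],[0,0,0,0],[0,0,0,0]]])

```text
t: 25.35
tcp_pos: [0.5911, -0.1895, 0.0718]
tool_rot: [-0.111, 0.697, 0.107, 0.701]
force: [4.0, -8.3, -3.4]
finger_gap: 0.344
```

```bash
python3 -c "
from h import *
crad()"
```

```text
t 25.35 cradle xy [-0.19  8.45] z 71.84 Fcr [ 1.3  -9.08] Fz -3.43 T [-1.312 -0.544 -0.139] gap 0.344
```

Request:
arm_command(series=[[[0,-1,0,0],[0,-1,0,0],[0,0,0,0],[0,0,0,0],[0,0,0,0]]])

```text
t: 25.85
tcp_pos: [0.5915, -0.191, 0.0718]
tool_rot: [-0.11, 0.697, 0.107, 0.701]
force: [3.1, -6.2, -3.7]
finger_gap: 0.345
```

```bash
python3 -c "
from h import *
crad()"
```

```text
t 25.85 cradle xy [-0.23  6.92] z 71.76 Fcr [ 1.08 -6.85] Fz -3.7 T [-1.125 -0.59  -0.097] gap 0.345
```

Request:
arm_command(series=[[[0,-1,0,0],[0,-1,0,0],[0,0,0,0],[0,0,0,0],[0,0,0,0]]])

```text
t: 26.35
tcp_pos: [0.5919, -0.1924, 0.0717]
tool_rot: [-0.11, 0.697, 0.107, 0.701]
force: [4.0, -5.9, -3.9]
finger_gap: 0.345
```

```bash
python3 -c "
from h import *
crad()"
```

```text
t 26.35 cradle xy [-0.29  5.39] z 71.7 Fcr [ 2.05 -6.83] Fz -3.87 T [-1.014 -0.569 -0.182] gap 0.345
```

Request:
arm_command(series=[[[0,-1,0,0],[0,-1,0,0],[0,0,0,0],[0,0,0,0],[0,0,0,0]]])

```text
t: 26.85
tcp_pos: [0.5923, -0.1939, 0.0716]
tool_rot: [-0.109, 0.697, 0.107, 0.7]
force: [4.3, -6.1, -3.0]
finger_gap: 0.339
```

```bash
python3 -c "
from h import *
crad()"
```

```text
t 26.85 cradle xy [-0.33  3.9 ] z 71.59 Fcr [ 2.28 -7.14] Fz -3.05 T [-0.847 -0.63  -0.11 ] gap 0.339
```

Request:
arm_command(series=[[[0,-1,0,0],[0,0,0,0],[0,0,0,0],[0,0,0,0]]])

```text
t: 27.25
tcp_pos: [0.5925, -0.1946, 0.0716]
tool_rot: [-0.109, 0.697, 0.108, 0.7]
force: [3.7, -5.4, -3.4]
finger_gap: 0.342
```

```bash
python3 -c "
from h import *
crad()"
```

```text
t 27.25 cradle xy [-0.38  3.15] z 71.57 Fcr [ 1.88 -6.25] Fz -3.44 T [-0.727 -0.582 -0.148] gap 0.342
```

Request:
arm_command(series=[[[0,-1,0,0],[0,0,0,0],[0,0,0,0],[0,0,0,0]]])

```text
t: 27.65
tcp_pos: [0.5927, -0.1954, 0.0715]
tool_rot: [-0.109, 0.697, 0.108, 0.7]
force: [2.9, -4.5, -2.9]
finger_gap: 0.345
```

```bash
python3 -c "
from h import *
crad()"
```

```text
t 27.65 cradle xy [-0.39  2.35] z 71.49 Fcr [ 1.43 -5.17] Fz -2.9 T [-0.691 -0.569 -0.13 ] gap 0.345
```

Past the steel face with no resistance and the spring force as expected, so the pin is in its recess. I'll continue to the bottom.

Request:
arm_command(series=[[[0,-1,0,0],[0,0,0,0],[0,0,0,0],[0,0,0,0]]])

```text
t: 28.05
tcp_pos: [0.5927, -0.1961, 0.0714]
tool_rot: [-0.109, 0.697, 0.108, 0.7]
force: [3.4, -3.6, -2.7]
finger_gap: 0.339
```

```bash
python3 -c "
from h import *
crad()"
```

```text
t 28.05 cradle xy [-0.58  1.68] z 71.44 Fcr [ 2.15 -4.5 ] Fz -2.7 T [-0.655 -0.556 -0.162] gap 0.339
```

Request:
arm_command(series=[[[0,-1,0,0],[0,0,0,0],[0,0,0,0],[0,0,0,0]]])

```text
t: 28.45
tcp_pos: [0.5924, -0.1968, 0.0712]
tool_rot: [-0.109, 0.698, 0.108, 0.7]
force: [4.5, -3.0, -2.1]
finger_gap: 0.346
```

```bash
python3 -c "
from h import *
crad()"
```

```text
t 28.45 cradle xy [-1.14  1.15] z 71.25 Fcr [ 3.33 -4.22] Fz -2.07 T [-0.524 -0.612 -0.16 ] gap 0.346
```

Request:
arm_command(series=[[[0,-1,0,0],[0,0,0,0],[0,0,0,0],[0,0,0,0]]])

```text
t: 28.85
tcp_pos: [0.5925, -0.1975, 0.0712]
tool_rot: [-0.109, 0.698, 0.108, 0.699]
force: [4.5, -4.1, -2.8]
finger_gap: 0.347
```

```bash
python3 -c "
from h import *
crad()"
```

```text
t 28.85 cradle xy [-1.22  0.39] z 71.2 Fcr [ 3.02 -5.25] Fz -2.81 T [-0.478 -0.651 -0.183] gap 0.347
```

Request:
arm_command(series=[[[0,0,0.6,0],[0,-0.7,0.6,0],[0,0,0,0],[0,0,0,0],[0,0,0,0]]])

```text
t: 29.35
tcp_pos: [0.5928, -0.1977, 0.0709]
tool_rot: [-0.109, 0.699, 0.109, 0.699]
force: [2.9, -3.0, -1.3]
finger_gap: 0.348
```

```bash
python3 -c "
from h import *
crad()"
```

```text
t 29.35 cradle xy [-1.02  0.15] z 70.9 Fcr [ 1.88 -3.77] Fz -1.31 T [-0.389 -0.334 -0.074] gap 0.348
```

Request:
arm_command(series=[[[0,-1,0,0],[0,0,0,0],[0,0,0,0],[0,0,0,0]]])

```text
t: 29.75
tcp_pos: [0.5928, -0.1978, 0.0708]
tool_rot: [-0.108, 0.699, 0.109, 0.698]
force: [2.1, 2.4, 0.5]
finger_gap: 0.343
```

```bash
python3 -c "
from h import *
crad()"
```

```text
t 29.75 cradle xy [-1.08  0.06] z 70.84 Fcr [2.74 1.66] Fz 0.54 T [ 0.409 -0.316 -0.059] gap 0.343
```

Fy flipped from -3.8 to +1.7 N with no further travel, so the pin has bottomed. I'll relieve slightly and release.

Request:
arm_command(series=[[[0,0.3,0.5,0],[0,0,0,0],[0,0,0,0]]], force=25)

```text
t: 30.05
tcp_pos: [0.5928, -0.1978, 0.0708]
tool_rot: [-0.108, 0.699, 0.109, 0.698]
force: [0.3, 3.3, 1.8]
finger_gap: 0.348
```

Request:
arm_command(series=[[[0,0,0,0],[0,0,0,0],[0,0,0,0],[0,0,0,0],[0,0,0,0],[0,0,0,0],[0,0,0,0],[0,0,0,0]]], jaw=75)

```text
t: 30.85
tcp_pos: [0.5936, -0.1984, 0.0709]
tool_rot: [-0.109, 0.699, 0.109, 0.699]
force: [-0.2, 0.5, 0.0]
finger_gap: 0.751
```

```bash
python3 -c "
from h import *
crad();go(OC,.2,np.radians(17.7))"
```

```text
t 30.85 cradle xy [-0.43 -0.81] z 70.91 Fcr [-0.01  0.57] Fz 0.01 T [ 0.007 -0.036  0.039] gap 0.751
t 30.85 tcp [ 0.5936 -0.1984  0.0709] z yaw 17.71 toolx [ 0. -0. -1.] turn about x 0.0 shift now-axes [-129.1    0.8    0.4] after turn [-129.1    0.8    0.4] F [-0.19  0.54  0.01] gap 0.751 q6 -0.81
```

Released with zero contact force. I'll rise straight up, move clear towards the robot and look.

Request:
arm_command(series=[[[-10,0,0,0],[-20,0,0,0],[-35,0,0,0],[-45,0,0,0],[-45,0,0,0],[-45,0,0,0],[0,40,-30,0],[0,40,-30,0],[0,40,-30,0],[0,40,-30,0]]])

```text
t: 31.85
tcp_pos: [0.4289, -0.0814, 0.2716]
tool_rot: [-0.109, 0.698, 0.109, 0.699]
force: [0.0, 0.2, -0.1]
finger_gap: 0.751
```

Request:
arm_command(series=[[[0,40,-10,0],[0,40,-10,0],[0,40,-10,0],[0,40,-10,0],[0,0,0,0],[0,0,0,0]]])

```text
t: 32.45
tcp_pos: [0.3438, 0.0583, 0.2717]
tool_rot: [-0.11, 0.698, 0.109, 0.699]
force: [0.7, -0.4, 0.7]
finger_gap: 0.753
```

```bash
python3 -c "
from h import *
crad()
from station import snapshot
A=np.ascontiguousarray(snapshot('side')[:,:,::-1]);B=np.ascontiguousarray(snapshot('top')[:,:,::-1])
cv2.imwrite('pics/sideF.png',A);cv2.imwrite('pics/topF.png',B)
for x,y,z in((0,0,94),(0,45,94),(0,-45,94)):print(proj('side',cw(x,y,z)).round(1),proj('top',cw(x,y,z)).round(1))
a=cv2.resize(A[205:305,300:400],None,fx=4,fy=4,interpolation=2);b=cv2.resize(B[165:265,355:455],None,fx=4,fy=4,interpolation=2)
cv2.imwrite('pics/f.png',np.hstack([a,b]))
cv2.imwrite('pics/fw.png',np.vstack([A[60:330,100:500],B[90:300,50:450]]))"
```

```text
t 32.45 cradle xy [-160.39  319.73] z 271.68 Fcr [ 0.52 -0.59] Fz 0.72 T [ 0.023 -0.035 -0.034] gap 0.753
[354.2 250.7] [399.8 199.8]
[340.8 239.2] [384. 205.]
[368.1 262.7] [415.5 194.6]
```

View pics/f.png

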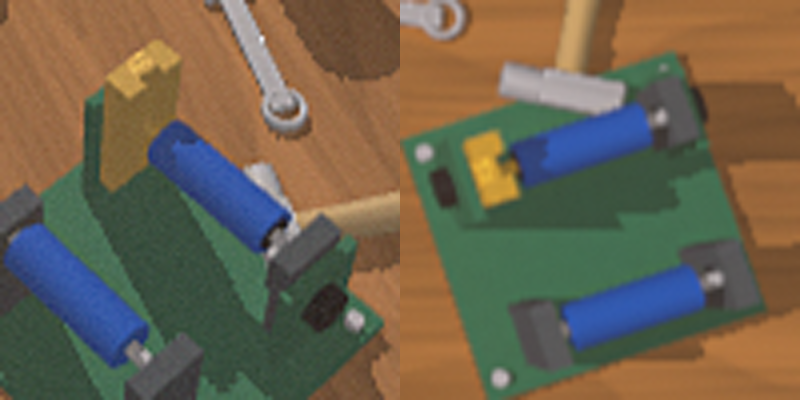

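View pics/fw.png

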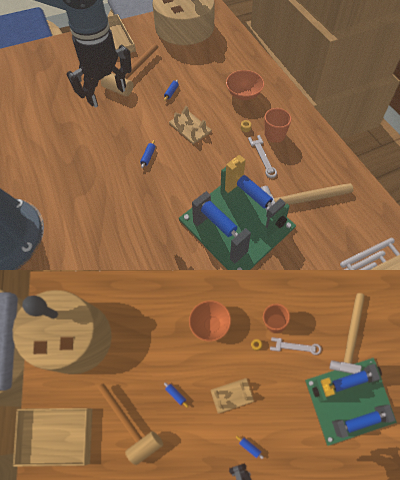

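The roller lies level between both blocks, parallel to the other fitted one, with pin and plunger ends in their blocks. The rest is empty in place and the bystanders look unmoved. One numeric check before handing in.

```bash
python3 - <<'E'
from h import *
from station import snapshot
for n,bx,ex in(("top",(380,185,422,212),(399.8,199.8)),("side",(334,232,375,272),(354.2,250.7))):
    A=cv2.imread(f"pics/{n}F.png");B=np.ascontiguousarray(snapshot(n)[:,:,::-1]);O=cv2.imread(f"pics/{n}0.png")
    for I in(A,B):
        m=cv2.inRange(cv2.cvtColor(I,cv2.COLOR_BGR2HSV),(108,120,30),(125,255,255));k=np.zeros_like(m);x0,y0,x1,y1=bx;k[y0:y1,x0:x1]=m[y0:y1,x0:x1]
        print(n,cv2.minAreaRect(cv2.findNonZero(k)),"expected",ex)
    d=(cv2.absdiff(cv2.GaussianBlur(O,(5,5),0),cv2.GaussianBlur(B,(5,5),0)).max(2)>35).astype(np.uint8)
    c=cv2.connectedComponentsWithStats(d)[2][1:];print([tuple(map(int,r)) for r in c if r[4]>15])
E
```

```text
top ((400.5000305175781, 200.49996948242188), (11.384199142456055, 33.5201416015625), 71.56504821777344) expected (399.8, 199.8)
top ((400.3500061035156, 200.5499725341797), (11.384199142456055, 33.203914642333984), 71.56504821777344) expected (399.8, 199.8)
[(385, 191, 37, 20, 392), (263, 205, 40, 21, 528), (305, 207, 17, 9, 98), (409, 268, 126, 46, 3166), (224, 283, 109, 117, 5873), (548, 289, 16, 20, 202), (570, 309, 25, 14, 176), (329, 314, 195, 86, 9504), (578, 324, 14, 19, 211), (539, 346, 55, 22, 793), (576, 348, 64, 52, 1799), (312, 360, 6, 9, 32), (289, 362, 22, 13, 140), (459, 373, 77, 27, 1313), (547, 384, 35, 16, 386), (281, 390, 27, 10, 194), (323, 391, 24, 9, 136), (349, 391, 8, 7, 36)]
side ((353.92132568359375, 250.89849853515625), (37.93559265136719, 12.745955467224121), 40.91438674926758) expected (354.2, 250.7)
side ((353.85400390625, 250.8097381591797), (38.09919738769531, 12.699732780456543), 41.18592834472656) expected (354.2, 250.7)
[(21, 0, 294, 400, 38686), (187, 0, 6, 5, 21), (181, 7, 52, 161, 3545), (219, 105, 7, 5, 23), (0, 143, 16, 53, 560), (274, 163, 32, 26, 374), (8, 187, 46, 43, 1336), (284, 186, 7, 10, 47), (296, 192, 5, 6, 22), (303, 205, 9, 8, 48), (337, 235, 37, 33, 554), (71, 243, 19, 27, 72), (0, 267, 64, 27, 882), (361, 296, 10, 10, 34), (122, 302, 10, 10, 62)]
```

```bash
python3 -c "
from station import ticket; print(ticket.sign_off())"
```

```text
the job is handed in; nothing more can be done
None
```

The blue roller is fitted in the empty place of the green cradle, released and still, and the job is handed in after about 33 s of the 72 s allowed.

**How it went in:**
- I gripped the roller across its middle and carried it over the brass block. I then pressed the plunger about 15 mm into the groove back, at about 11–12 N.
- Lowering it, I felt the 4 mm spring-out and then the groove floor. I raised it about 1.5 mm to the seat height and eased it toward the steel block.
- The pin slid in until it bottomed: the force along the roller went from -3.8 to +1.7 N with no further travel.
- The highest single-axis force reading I took was about 12 N.

**Last checks:**
- **Release:** the gripper read only sensor noise (about 0.6 N or less) once open.
- **Position:** the roller's centre is within about 1 px (roughly 3 mm) of the expected fitted place in both views. It did not move between the last pictures.
- **Everything else:** comparing before and after pictures, the only changes were the roller, the arm and shadows; areas behind the arm in either picture could not be compared.

**What was less certain:**
- **Sideways contact:** there was a light sideways push of about 2–3 N as the pin went in, which I eased before letting go.
- **Seat height:** the pictures put the seat at about 97 mm and the feel at about 93–94 mm; I went by feel.
- **Plunger depth:** I did not measure it directly. It follows from the roller's position and the spring force.

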